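Set the packing blocks and clamp straps on two gluing plates

ROBOT

A 6-joint arm with a two-finger parallel gripper is mounted at the origin on a cart in front of the work surface, level with it; the furniture and walls round the work are solid. World frame = base frame: x ahead of the robot, y to its left, z up, the work surface at z = 0. Lengths are in m, angles in degrees, forces in N, time in s.
With the tool pointing down it reaches from about 0.35 to 0.925 m from the base axis. Payload 6.4 kg.
Tool frame: the origin (TCP) lies midway between the tips of the shut fingers; the grasp point (between the pads) lies 19 mm behind it; z points along the fingers, y is the direction in which the jaws open and shut (so a half turn about z gives the same grasp; the last joint's range is limited). The gripper opens to 85 mm and grips with 20 to 120 N. Pads are 22 mm wide; open, the fingers measure 114 mm over their backs; the gripper's body (76 mm by 85 mm) begins 54 mm behind the grasp point. The pads swing forward as they close: fully open they stand 13 mm farther back than shut.
Start: joints at [-78.501, 14.043, 89.255, -0, 76.702, -9.975], TCP at [0.238, -0.605, 0.231] pointing down, gripper open.
Joint ranges: [-179.41, 179.41], [-58.25, 129.5], [7.25, 145.43], [-54.29, 234.29], [11.92, 165.04], [-157.13, 157.13]. Speed limits (degrees/s): [147.25, 147.25, 180, 180, 180, 180].

INTERFACE

Orientations are given as [roll, pitch, yaw] about the fixed x, y, z axes, in that order (R = Rz(yaw) Ry(pitch) Rx(roll)).
In Python, from station import ctrl, claw, solver, status, viewer, workorder gives the robot as it stands. Calls block until the motion is done:
- ctrl.move_pose(position, orientation): joint-space move of the TCP to a pose.
- ctrl.line_to(position, rot=None, v=0.15, contact_N=None): straight line of the TCP; rot=None keeps the orientation; v is the mean speed in m/s. With contact_N (N) it stops when the force on the tool has changed by that much, and returns True; else False.
- ctrl.movej(angles): joint-space move.
- claw.grip(opening, f_grip=None): opening from 0.0 (shut) to 1.0 (fully open); f_grip is the grip in N (None keeps the last); returns when the fingers have stopped.
- ctrl.sleep(seconds).
- solver.inverse_kinematics(position, orientation): joint angles nearest the present ones, or None.
- status.get_obs(): the state.
- viewer.read_camera(name): name is "side" or "top"; returns (picture, depth): 420x560x3 uint8, red, green, blue; 420x560 float32, m along the optical axis (not along the pixel's ray), 0 where there is no reading.
- viewer.camera_model(name): a dict with "vfov" (degrees; the focal length in pixels is half the picture's height over the tangent of half this angle, whatever the lens; pixels are square), "cx", "cy" (the principal point, pixels), "dist" ([k1, k2, p1, p2, k3] as OpenCV has them; the pictures are not rectified), "R" (3x3) and "t" (3): a world point X has camera coordinates R X + t. Camera axes: x right, y down, z forward; pixel columns grow to the right and rows downward; lengths in m; the calibration is good to about 2 mm. A picture is of the moment at which its call begins. camera_model takes no time and is no camera call.
A pose or a line that the arm cannot do raises ctrl.Unreachable and nothing moves.
- workorder.sign_off(): hands the job in, once; it reports no verdict.
The state is a dict: "t": time; "qpos": joint angles; "dq": joint speeds; "joint_torque": joint torques, N m; "ee_pos": TCP position; "tcp_rot": TCP orientation; "contact_force": force on the tool from outside, world axes, zero at the start; "wrist_torque": the same for the moment, N m; "finger_gap": opening from 0.0 (shut) to 1.0 (fully open).
Only numpy, scipy, OpenCV 4.12 (cv2) and the standard library are available. Lean on these libraries where they do the work, as an engineer would, in place of code of your own. Each camera call takes 0.05 s, during which the arm holds its last target. There are 200 camera calls.

TASK

Two freshly glued brackets stand on their clamping plates; set up the hold-down clamps so that only the nuts are left to run on. On each plate stand, squarely in the middle of its cork pad, the wooden packing block that is just as high as that bracket's clamping face, then lay a steel strap centrally across from the bracket to the block with the stud up through its slot, so that it lies level and in line with the plate: the long strap on the long plate, the short one on the short plate. Lay the straps down rather than dropping them, do not knock over or shove the mixing cup or the spray can, and note that one block is left over.

Things in the scene. Friction and masses are not known exactly. Their poses are not given: they have to be found in the camera images.
- plate_long: Long fixed aluminium plate 224x92x12 with low grey bracket. mm. Origin on table under stud = plate centre; +x along plate from bracket to cork pad, z up. Stud dia 10, tip z 68; nut at its foot dia 18 to z 18; 2 pins to z 22. Bracket x -108..-58, 72 wide, flat clamping face 22 above plate top (z 34). Cork pad 62x86, flush (z 12), centre x +76 y 0: block goes here. Strap centre goes at stud.
- plate_short: Short fixed aluminium plate 196x92x12 with tall grey bracket. mm. Origin, axes, stud, nut and pins as plate_long, but stud tip z 88. Bracket: flat ledge = clamping face, x -77..-32, 60 wide, 42 above plate top (z 54); upright web behind it x -91..-77 to z 70, bolt heads 2.5 proud of it. Cork pad 62x86, flush (z 12), centre x +58 y 0: block goes here. Strap centre goes at stud.
- block_low: Low wooden packing block, 44 (x) x 84 (y) x 22 mm high, 50 g or so, flat on the table. Origin: centre of its underside, z up.
- block_mid: Medium wooden packing block, square, 48 x 48 x 32 mm high. Origin: centre of its underside, z up.
- block_high: High wooden packing block, 48 (x) x 65 (y) x 42 mm high, 70 g or so, flat on the table. Origin: centre of its underside, z up.
- strap_long: Long dark steel clamp strap, a flat bar 160 (x) x 44 (y) x 14 mm with a through slot 90 x 20 mm in its middle (side bars 12 mm wide), same both ways round, 0.34 kg or so, flat on the table. Origin: centre of its underside, x along the bar, z up.
- strap_short: Short dark steel clamp strap, a flat bar 112 (x) x 44 (y) x 14 mm with a through slot 56 x 20 mm in its middle (side bars 12 mm wide), same both ways round, 0.24 kg or so, flat on the table. Origin: centre of its underside, x along the bar, z up.
- cup: Bystander: empty translucent plastic mixing cup, 68 mm across, 62 mm high, standing loose. Origin: centre of its underside.
- can: Bystander: spray can with black top, 66 mm across, 136 mm high, standing loose. Origin: centre of its underside.
There are look-alikes about, which are no part of the job. What is shaped like the block_high but red is not meant.

How it is judged (in metres and radians):
On the way, in this order (a step that is already met when the one before it is completed fails the run):
1. a packing block stands in its place on the cork pad of its plate (((x of block_low in the frame of plate_long between 0.063 and 0.089 m and y of block_low in the frame of plate_long between -0.013 and 0.013 m and z of block_low in the frame of plate_long between 0.009 and 0.015 m and angle between block_low's own z axis and vertical below 0.05 rad and (angle between the x axis of block_low and the x axis of plate_long, either way round below 0.25 rad or angle between the y axis of block_low and the x axis of plate_long, either way round below 0.25 rad)) or (x of block_high in the frame of plate_short between 0.045 and 0.071 m and y of block_high in the frame of plate_short between -0.013 and 0.013 m and z of block_high in the frame of plate_short between 0.009 and 0.015 m and angle between block_high's own z axis and vertical below 0.05 rad and (angle between the x axis of block_high and the x axis of plate_short, either way round below 0.25 rad or angle between the y axis of block_high and the x axis of plate_short, either way round below 0.25 rad)))), for 0.2 s.
2. a strap lies level on its bracket and block, with the stud through its slot ((((x of block_low in the frame of plate_long between 0.063 and 0.089 m and y of block_low in the frame of plate_long between -0.013 and 0.013 m and z of block_low in the frame of plate_long between 0.009 and 0.015 m and angle between block_low's own z axis and vertical below 0.05 rad and (angle between the x axis of block_low and the x axis of plate_long, either way round below 0.25 rad or angle between the y axis of block_low and the x axis of plate_long, either way round below 0.25 rad)) and (x of strap_long in the frame of plate_long between -0.013 and 0.013 m and y of strap_long in the frame of plate_long between -0.009 and 0.009 m and z of strap_long in the frame of plate_long between 0.031 and 0.037 m and angle between strap_long's own z axis and vertical below 0.05 rad and angle between the x axis of strap_long and the x axis of plate_long, either way round below 0.15 rad)) or ((x of block_high in the frame of plate_short between 0.045 and 0.071 m and y of block_high in the frame of plate_short between -0.013 and 0.013 m and z of block_high in the frame of plate_short between 0.009 and 0.015 m and angle between block_high's own z axis and vertical below 0.05 rad and (angle between the x axis of block_high and the x axis of plate_short, either way round below 0.25 rad or angle between the y axis of block_high and the x axis of plate_short, either way round below 0.25 rad)) and (x of strap_short in the frame of plate_short between -0.013 and 0.013 m and y of strap_short in the frame of plate_short between -0.009 and 0.009 m and z of strap_short in the frame of plate_short between 0.051 and 0.057 m and angle between strap_short's own z axis and vertical below 0.05 rad and angle between the x axis of strap_short and the x axis of plate_short, either way round below 0.15 rad)))), for 0.2 s.
At the end, for the whole second after the job is handed in: Low block + long strap on the long plate, high block + short strap on the short plate: blocks flat, within 13 mm of the pad centre, square within 0.25 rad; straps within 13 mm of the stud along, 9 mm across, 3 mm in height, level to 0.05, in line to 0.15 rad; all released, at rest (x of block_low in the frame of plate_long between 0.063 and 0.089 m and y of block_low in the frame of plate_long between -0.013 and 0.013 m and z of block_low in the frame of plate_long between 0.009 and 0.015 m and angle between each of block_low, block_high, strap_long, strap_short's own z axis and vertical below 0.05 rad and (angle between the x axis of block_low and the x axis of plate_long, either way round below 0.25 rad or angle between the y axis of block_low and the x axis of plate_long, either way round below 0.25 rad) and x of block_high in the frame of plate_short between 0.045 and 0.071 m and y of block_high in the frame of plate_short between -0.013 and 0.013 m and z of block_high in the frame of plate_short between 0.009 and 0.015 m and (angle between the x axis of block_high and the x axis of plate_short, either way round below 0.25 rad or angle between the y axis of block_high and the x axis of plate_short, either way round below 0.25 rad) and x of strap_long in the frame of plate_long between -0.013 and 0.013 m and y of strap_long in the frame of plate_long between -0.009 and 0.009 m and z of strap_long in the frame of plate_long between 0.031 and 0.037 m and angle between the x axis of strap_long and the x axis of plate_long, either way round below 0.15 rad and x of strap_short in the frame of plate_short between -0.013 and 0.013 m and y of strap_short in the frame of plate_short between -0.009 and 0.009 m and z of strap_short in the frame of plate_short between 0.051 and 0.057 m and angle between the x axis of strap_short and the x axis of plate_short, either way round below 0.15 rad and linear speed of each of block_low, block_high, strap_long, strap_short below 0.02 m/s and contact force between each of block_low, block_high, strap_long, strap_short and the fingers below 0.1 N); the robot touches nothing.
It fails at once if the mixing cup is knocked over or pushed more than 3 cm (distance of cup from where it was at the start of the episode above 0.03 m or angle between cup's own z axis and vertical above 0.5 rad).
It fails at once if the spray can is knocked over or pushed more than 3 cm (distance of can from where it was at the start of the episode above 0.03 m or angle between can's own z axis and vertical above 0.5 rad).
It fails at once if the long strap is dropped (falls free from more than about 3 cm) (linear speed of strap_long above 0.75 m/s and contact force between strap_long and the arm below 0.05 N and contact force between strap_long and the fingers below 0.05 N).
It fails at once if the short strap is dropped (falls free from more than about 3 cm) (linear speed of strap_short above 0.75 m/s and contact force between strap_short and the arm below 0.05 N and contact force between strap_short and the fingers below 0.05 N).
It also fails if it takes over 93 s, if anything falls off the work surface, if the arm or the gripper's body presses on something with over 40 N, if the wrist force passes 120 N, or if a joint passes its speed limit or range.

## Working session

There is one attempt and no reset: what is moved stays moved. The work goes in short steps, each a Python script; the robot and the scene stay as the last script left them, time stands still between calls to the robot, and variables do not carry over. Pictures are saved under pics/ and viewed, about 12 in all and at most 16, crops included, and the job is handed in when it is done.

```bash
mkdir -p pics; ls
python3 - <<'E'
from station import viewer,status
import cv2,numpy as np
for n in("top","side"):
    p,d=viewer.read_camera(n); m=viewer.camera_model(n)
    cv2.imwrite(f"pics/{n}0.png",p[:,:,::-1]); np.savez(f"pics/{n}0.npz",p=p,d=d)
    print(n,m)
print(status.get_obs())
E
```

```text
pics
top {'vfov': 52.89757590974141, 'cx': 281.3097995130574, 'cy': 207.26241055953167, 'dist': array([-0.12210651,  0.        ,  0.        ,  0.        ,  0.        ]), 'R': array([[ 0.00734875, -0.99995203, -0.00647636],
       [-0.99716267, -0.00684273, -0.07496523],
       [ 0.07491732,  0.00700889, -0.99716512]]), 't': array([-0.00874614,  0.56072616,  1.31176018])}
side {'vfov': 42.0737202681817, 'cx': 280.1009574922817, 'cy': 210.34116862039315, 'dist': array([-0.17675084,  0.        ,  0.        ,  0.        ,  0.        ]), 'R': array([[-0.82363583, -0.56711401,  0.0023893 ],
       [-0.35124131,  0.50680095, -0.78726256],
       [ 0.44525673, -0.64925687, -0.61661329]]), 't': array([0.45603479, 0.22836788, 1.14772318])}
{'t': 0.1, 'qpos': array([-7.84990079e+01,  1.40810175e+01,  8.93184852e+01,  5.94856595e-04,
        7.67029022e+01, -9.97543234e+00]), 'dq': array([ 0.09327439,  0.01614721, -0.15825408, -0.02125154, -0.04168414,
       -0.01414683]), 'joint_torque': array([ 6.38022557e-04, -4.30673075e+01, -3.27127504e+01, -3.28561805e-05,
        2.81933935e-03, -1.73551027e-07]), 'ee_pos': array([ 0.23787925, -0.60436053,  0.23027524]), 'tcp_rot': array([-1.79899243e+02, -1.83090859e-02,  2.14762710e+01]), 'contact_force': array([ 0.24699151, -0.17743638,  0.30277902]), 'wrist_torque': array([-0.03916396, -0.03061109,  0.02232389]), 'finger_gap': 0.9993609517184587}
```

View pics/top0.png

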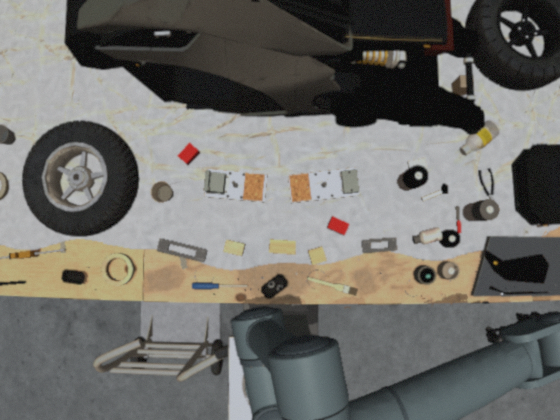

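View pics/side0.png

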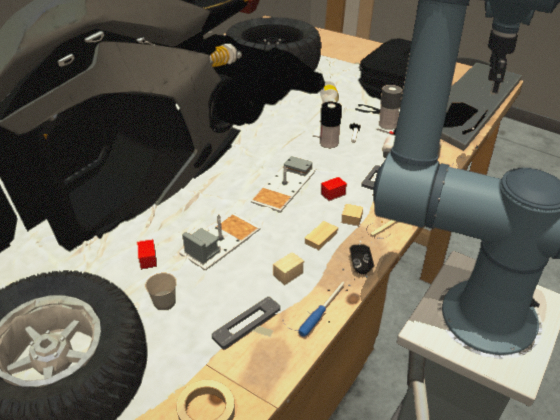

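The top view shows the short plate at about (235,186) and the long plate at (324,185). The straps are at (183,249) and (379,244), and the wooden blocks at (234,247), (282,246) and (317,255). Red look-alikes are at (188,154) and (338,226), the cup at (162,191) and the can at (414,176). The side view shows the same set. I'll enlarge both next.

Run:
```python
import cv2
t=cv2.imread("pics/top0.png")[165:275,150:410]; cv2.imwrite("pics/topc.png",cv2.resize(t,None,fx=3,fy=3,interpolation=cv2.INTER_CUBIC))
s=cv2.imread("pics/side0.png")[140:350,140:400]; cv2.imwrite("pics/sidec.png",cv2.resize(s,None,fx=2.8,fy=2.8,interpolation=cv2.INTER_CUBIC))
```

```text
(no output)
```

View pics/topc.png

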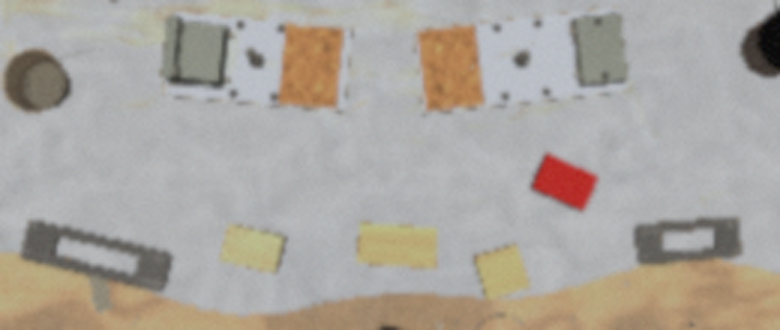

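View pics/sidec.png

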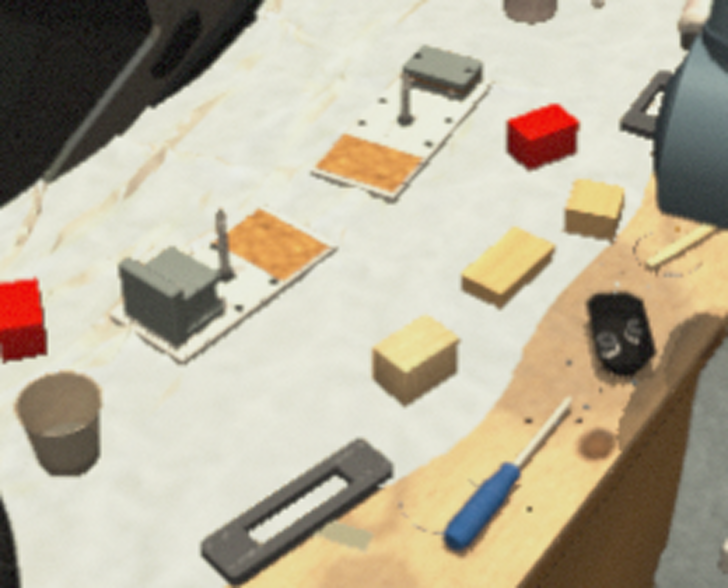

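The blocks are high at (234,247) (tall in the side view), low at (282,246) and mid at (317,255), which is the spare. The red look-alikes are ignored. The long strap is at (183,249) and the short one at (379,244). Next I'll measure them with segmentation on known-height planes.

```bash
cat > h.py <<'E'
import cv2,numpy as np
from station import viewer
def cam(n):
    m=viewer.camera_model(n); f=210/np.tan(np.radians(m["vfov"]/2))
    return m,np.array([[f,0,m["cx"]],[0,f,m["cy"]],[0,0,1.]])
def plane(n,px,z):
    "pixels -> world xy on the plane at height z"
    m,K=cam(n); R,t=np.array(m["R"]),np.array(m["t"])
    u=cv2.undistortPoints(np.float64(px).reshape(-1,1,2),K,m["dist"]).reshape(-1,2)
    d=np.c_[u,np.ones(len(u))]@R; c=-R.T@t
    return (c+d*((z-c[2])/d[:,2])[:,None])[:,:2]
def proj(n,X):
    m,K=cam(n); return cv2.projectPoints(np.float64(X).reshape(-1,1,3),cv2.Rodrigues(np.array(m["R"]))[0],np.array(m["t"]),K,m["dist"])[0].reshape(-1,2)
def seg(p,roi,kind,up=6):
    "pixels (full frame) of the largest blob of a kind in roi x0,y0,x1,y1"
    x0,y0,x1,y1=roi; c=cv2.resize(p[y0:y1,x0:x1],None,fx=up,fy=up,interpolation=cv2.INTER_CUBIC)
    h,s,v=[a.astype(int) for a in cv2.split(cv2.cvtColor(c,cv2.COLOR_RGB2HSV))]
    m={"wood":(s>60)&(h<35)&(v>110),"cork":(s>110)&(h<25),"dark":v<125}[kind].astype(np.uint8)
    k,l,st,_=cv2.connectedComponentsWithStats(m); b=1+np.argmax(st[1:,4])
    y,x=np.nonzero(l==b); return np.c_[x0+(x+.5)/up-.5,y0+(y+.5)/up-.5]
def rect(xy):
    "centre, sides (long first), yaw deg of long side"
    (c,(w,h),a)=cv2.minAreaRect(np.float32(xy*1000)); 
    if w<h: w,h,a=h,w,a+90
    return np.round(np.array(c)/1000,4),round(w,1),round(h,1),round((a+90)%180-90,1)
E
python3 - <<'E'
from h import *
p=np.load("pics/top0.npz");d=p["d"];p=p["p"]
for n,roi,k,z in [("high",(220,235,250,262),"wood",.042),("low",(265,236,300,258),"wood",.022),("mid",(306,244,328,266),"wood",.032),
  ("corkS",(238,168,270,206),"cork",.012),("corkL",(284,168,316,206),"cork",.012),("strapL",(155,235,210,264),"dark",.014),("strapS",(358,234,400,256),"dark",.014)]:
    q=seg(p,roi,k); w=plane("top",q,z); c=q.mean(0).round().astype(int)
    # depth-derived median height
    m,K=cam("top"); R,t=np.array(m["R"]),np.array(m["t"])
    i=np.unique(q.round().astype(int),axis=0); dd=d[i[:,1],i[:,0]]
    u=cv2.undistortPoints(np.float64(i).reshape(-1,1,2),K,m["dist"]).reshape(-1,2); X=(np.c_[u,np.ones(len(u))]*dd[:,None]-t)@R
    print(n,c,rect(w),w.mean(0).round(4),"z",np.median(X[:,2]).round(4))
print("studs tip S,L",plane("top",[(150+255/3,165+56/3)],.02),plane("top",[(150+520/3,165+58/3)],.02))
for n,c,z in (("brS",[(176,18),(228,23),(222,86),(172,82)],.054),("brL",[(576,17),(622,14),(627,82),(579,85)],.034),("plS",[(166,14),(350,28),(346,108),(165,92)],.012),("plL",[(417,30),(622,14),(628,92),(425,110)],.012)):
    w=plane("top",np.array(c)/3+[150,165],z);print(n,rect(w),w.round(3).tolist())
print("cup,can",plane("top",[(162,192),(414,177)],.06))
s=np.load("pics/side0.npz")["p"]
for n,roi,k,z in [("corkS",(210,205,265,250),"cork",.012),("corkL",(245,180,300,215),"cork",.012)]:
    w=plane("side",seg(s,roi,k),z);print("side",n,rect(w),w.mean(0).round(4))
# side picks of top-face corners from crop
for n,c,z in (("high",[(372,360),(425,318),(460,348),(404,382)],.042),("low",[(463,274),(513,228),(554,243),(502,290)],.022),("strapL",[(203,545),(362,437),(392,467),(234,576)],.014)):
    w=plane("side",np.array(c)/2.8+[140,140],z);print("side",n,rect(w),w.mean(0).round(4))
E
```

```text
high [234 247] (array([0.4334, 0.1416]), 58.9, 35.4, 75.6) [0.4333 0.1421] z 0.0405
low [282 247] (array([ 0.4375, -0.0079]), 82.6, 42.4, 86.3) [ 0.4372 -0.0079] z 0.0203
mid [317 256] (array([ 0.4087, -0.1154]), 67.9, 58.5, -89.7) [ 0.4075 -0.116 ] z 0.0298
corkS [253 187] (array([0.6273, 0.0861]), 81.4, 57.8, -5.0) [0.6271 0.0857] z 0.0106
corkL [300 187] (array([ 0.6264, -0.0631]), 82.1, 56.8, 6.8) [ 0.6263 -0.063 ] z 0.0108
strapL [182 250] (array([0.4229, 0.3109]), 159.8, 44.3, 76.8) [0.423  0.3113] z 0.0123
strapS [379 245] (array([ 0.4443, -0.3144]), 111.7, 43.2, -84.9) [ 0.4437 -0.314 ] z 0.0124
studs tip S,L [[0.63511157 0.1431177 ]] [[ 0.63478213 -0.13766478]]
brS (array([0.6347, 0.1975]), 66.9, 54.7, -4.3) [[0.67, 0.222], [0.665, 0.168], [0.599, 0.173], [0.603, 0.225]]
brL (array([ 0.6428, -0.2212]), 72.5, 50.7, 3.7) [[0.677, -0.195], [0.681, -0.244], [0.609, -0.249], [0.605, -0.198]]
plS (array([0.6311, 0.1436]), 201.2, 85.8, 85.9) [[0.681, 0.241], [0.667, 0.043], [0.581, 0.046], [0.597, 0.24]]
plL (array([ 0.6318, -0.142 ]), 220.3, 86.0, -85.0) [[0.665, -0.029], [0.684, -0.248], [0.6, -0.254], [0.58, -0.038]]
cup,can [[ 0.60290132  0.36639408]
 [ 0.65523218 -0.41775224]]
side corkS (array([0.6291, 0.0845]), 85.6, 61.0, -5.8) [0.6269 0.0842]
side corkL (array([ 0.6272, -0.0648]), 85.6, 59.9, 7.0) [ 0.6267 -0.0646]
side high (array([0.4287, 0.1523]), 64.3, 44.6, 75.0) [0.4263 0.1526]
side low (array([ 0.4358, -0.0087]), 82.8, 40.6, 87.7) [ 0.4363 -0.0083]
side strapL (array([0.4214, 0.3119]), 157.3, 38.5, 77.5) [0.4213 0.3127]
```

Most measurements agree, but block_high differs by about 10 mm between the cameras. I'll overlay the model outlines on both views.

```bash
cat > ov.py <<'E'
from h import *
def box(img,n,x,y,yaw,L,W,z0,z1,roi,up,col):
    a=np.radians(yaw);R=np.array([[np.cos(a),-np.sin(a)],[np.sin(a),np.cos(a)]])
    c=np.array([[1,1],[1,-1],[-1,-1],[-1,1]])*[L/2,W/2]@R.T+[x,y]
    for z in (z0,z1):
        q=(proj(n,np.c_[c,[z]*4])-roi[:2]+.5)*up
        cv2.polylines(img,[np.int32(q.round())],True,col if z==z1 else (255,255,0),1)
def crop(p,roi,up): return np.ascontiguousarray(cv2.resize(p[roi[1]:roi[3],roi[0]:roi[2]],None,fx=up,fy=up,interpolation=cv2.INTER_CUBIC))
E
python3 - <<'E'
from ov import *
out=[]
for n,roi in (("top",(215,225,335,270)),("side",(262,195,382,290))):
    p=np.load(f"pics/{n}0.npz")["p"];c=crop(p,roi,6)
    for b in ((.4315,.145,75.6,.065,.048,0,.042),(.437,-.008,87,.084,.044,0,.022)): box(c,n,*b,roi,6,(255,0,255))
    out.append(c)
cv2.imwrite("pics/ov1.png",np.vstack(out)[...,::-1][:840:1]); print(np.vstack(out).shape)
o=np.vstack(out); cv2.imwrite("pics/ov1.png",cv2.resize(o[...,::-1],(514,600),interpolation=cv2.INTER_AREA))
E
```

```text
(840, 720, 3)
```

View pics/ov1.png

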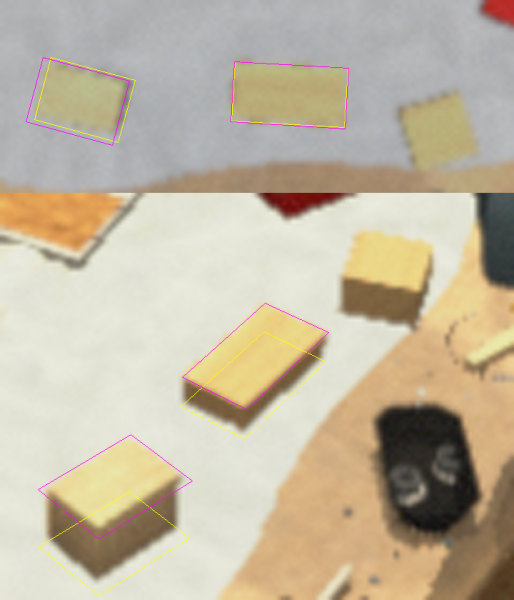

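```bash
cat >> h.py <<'E'
def cloud(n,d,roi):
    m,K=cam(n); R,t=np.array(m["R"]),np.array(m["t"]); x0,y0,x1,y1=roi
    i=np.stack(np.meshgrid(np.arange(x0,x1),np.arange(y0,y1)),-1).reshape(-1,2); dd=d[i[:,1],i[:,0]]; i=i[dd>0];dd=dd[dd>0]
    u=cv2.undistortPoints(np.float64(i).reshape(-1,1,2),K,m["dist"]).reshape(-1,2)
    return (np.c_[u,np.ones(len(u))]*dd[:,None]-t)@R
E
python3 - <<'E'
from ov import *
ims=[]
for n,rois in (("top",dict(high=(218,235,252,262),low=(264,235,300,260),mid=(305,244,330,268),red=(325,213,352,240),red2=(176,142,202,166))),("side",dict(high=(268,248,310,290),low=(300,215,345,255),mid=(338,200,368,228),red=(318,174,350,203),red2=(134,236,160,272)))):
    f=np.load(f"pics/{n}0.npz");d=f["d"]
    for k,r in rois.items():
        X=cloud(n,d,r); g=np.median(X[X[:,2]<.008][:,2]); h=X[X[:,2]>.012][:,2]
        top=np.percentile(h,85); T=X[abs(X[:,2]-np.median(h[h>top-.006]))<.005]
        print(n,k,"ground",g.round(4),"top",np.median(T[:,2]).round(4),rect(T[:,:2]),T[:,:2].mean(0).round(4),len(T))
E
```

```text
top high ground 0.001 top 0.0404 (array([0.4325, 0.1424]), 60.4, 39.8, 76.5) [0.4323 0.1425] 239
top low ground 0.0014 top 0.0203 (array([ 0.4369, -0.0084]), 83.6, 43.8, 86.4) [ 0.4365 -0.0086] 348
top mid ground 0.0005 top 0.0306 (array([ 0.4099, -0.1179]), 48.2, 48.2, 16.6) [ 0.4101 -0.1181] 216
top red ground 0.0018 top 0.0403 (array([ 0.5036, -0.183 ]), 60.6, 39.4, 65.9) [ 0.5035 -0.1828] 237
top red2 ground 0.0024 top 0.0405 (array([0.732 , 0.2937]), 59.5, 39.8, -40.5) [0.7327 0.2947] 209
side high ground 0.0032 top 0.0419 (array([0.4316, 0.143 ]), 64.0, 44.3, 81.0) [0.4312 0.1453] 374
side low ground 0.0032 top 0.0221 (array([ 0.4352, -0.0274]), 129.3, 47.1, 86.0) [ 0.435  -0.0073] 452
side mid ground 0.0031 top 0.0324 (array([ 0.411 , -0.1149]), 54.3, 48.6, -72.0) [ 0.4101 -0.113 ] 245
side red ground 0.0038 top 0.0422 (array([ 0.5042, -0.1811]), 62.5, 47.2, 66.7) [ 0.5029 -0.1794] 218
side red2 ground 0.0049 top 0.0437 (array([0.7298, 0.2951]), 65.4, 39.1, -41.2) [0.7289 0.2967] 299
```

The real block_high measures about 60x40 on top and 42 high, matching its red twin in shape. It is the only wooden block of that height, so I'll use it. The stud positions derived from cork and bracket agree with the direct picks to about 2 mm. Starting with the low block.

```bash
cat > mv.py <<'E'
from station import ctrl,claw,status
import numpy as np
P=lambda: status.get_obs()
def pick(x,y,yaw,z,open_mm,f=50,hi=.15):
    ctrl.move_pose([x,y,hi],[180,0,yaw]); claw.grip(open_mm/85)
    c=ctrl.line_to([x,y,z],v=.12,contact_N=12); print("pick contact",c,P()["ee_pos"].round(4))
    claw.grip(0,f_grip=f); o=P(); print("gap mm",round(o["finger_gap"]*85,1))
    ctrl.line_to([x,y,hi],v=.15); o=P(); print("lifted gap",round(o["finger_gap"]*85,1),"F",o["contact_force"].round(1),"t",round(o["t"],1))
def place(x,y,yaw,z,open_mm,hi=.18,near=.025):
    ctrl.move_pose([x,y,hi],[180,0,yaw]); ctrl.line_to([x,y,z+near],v=.12)
    c=ctrl.line_to([x,y,z-.003],v=.03,contact_N=4); o=P(); print("place contact",c,o["ee_pos"].round(4),"rot",o["tcp_rot"].round(1))
    claw.grip(open_mm/85); 
    q=o["ee_pos"]; ctrl.line_to([q[0],q[1],hi],v=.15); print("t",round(P()["t"],1))
def shot(tag):
    from station import viewer
    for n in("top","side"):
        p,d=viewer.read_camera(n); np.savez(f"pics/{n}{tag}.npz",p=p,d=d)
E
python3 - <<'E'
from mv import *
from station import solver
for a in ([.437,-.008,.15],[180,0,86.5]),([.6267,-.0637,.18],[180,0,6.2]),([.432,.143,.15],[180,0,76.5]),([.6275,.0855,.2],[180,0,-5.3]),([.422,.3115,.15],[180,0,77]),([.444,-.314,.15],[180,0,95.1]):
    q=solver.inverse_kinematics(*a); print(None if q is None else np.round(q,0))
pick(.437,-.008,86.5,.001,62)
place(.6267,-.0637,6.2,.0135,58)
ctrl.move_pose([.432,.143,.2],[180,0,76.5])
shot(1)
E
```

```text
[-16. -10. 123.   0.  67. -12.]
[-16.  14.  95.  -0.  71.  68.]
[  4.  -8. 121.  -0.  67.  17.]
[-2. 13. 93. -0. 73. 93.]
[ 24.   2. 111.  -0.  66.  37.]
[-47.   5. 108.   0.  67. -52.]
pick contact False [ 0.4376 -0.0082  0.0016]
gap mm 43.0
lifted gap 42.8 F [-0.   0.7 -0.3] t 5.6
place contact True [ 0.6265 -0.0636  0.014 ] rot [-180.     0.     6.2]
t 10.5
```

Run:
```python
from ov import *
out=[]
for n,roi in (("top",(205,160,365,212)),("side",(175,155,315,265))):
    p=np.load(f"pics/{n}1.npz")["p"];up=5 if n=="top" else 4;c=crop(p,roi,up)
    box(c,n,.6267,-.0637,6.2,.084,.044,.012,.034,roi,up,(255,0,255))
    for x,y,a,L,h in ((.635,-.1388,96.2,.224,.068),(.633,.1433,-95.3,.196,.088)):
        box(c,n,x,y,a,L,.092,.012,.012,roi,up,(0,255,0))
        q=(proj(n,[[x,y,.018],[x,y,h]])-roi[:2]+.5)*up; cv2.line(c,*[tuple(map(int,v.round())) for v in q],(255,0,0),1)
    out.append(cv2.resize(c,(800,260)) if n=="top" else cv2.copyMakeBorder(c,0,0,0,240,cv2.BORDER_CONSTANT))
o=np.vstack(out);print(o.shape); cv2.imwrite("pics/ov2.png",cv2.resize(o,None,fx=.85,fy=.85,interpolation=cv2.INTER_AREA)[...,::-1])
X=cloud("top",np.load("pics/top1.npz")["d"],(284,168,316,206));T=X[X[:,2]>.026];print(rect(T[:,:2]),np.median(T[:,2]))
```

```text
(700, 800, 3)
(array([ 0.6235, -0.0629]), 84.4, 44.1, 6.1) 0.03266549402538107
```

View pics/ov2.png

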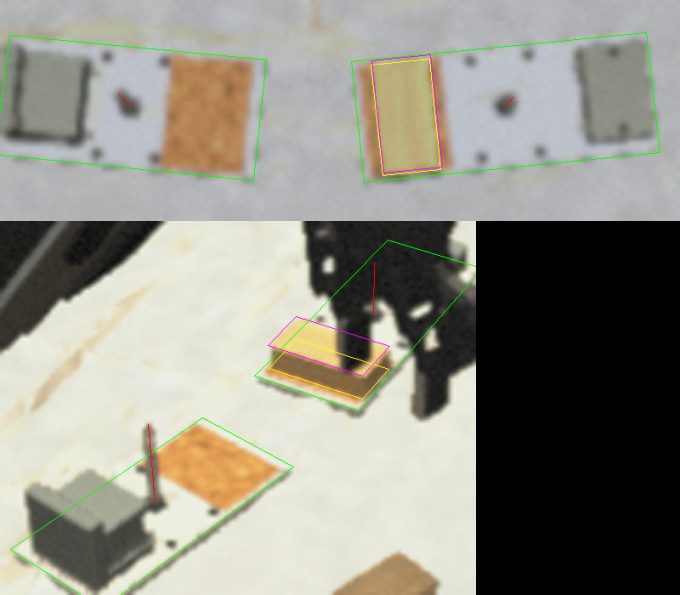

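The low block sits on the cork, with a depth reading of (0.6235,-0.0629) against the pad at (0.6265,-0.0637). The stud and plate overlays are within about 2 mm in the top view. On to the high block.

Run:
```python
from mv import *
pick(.432,.143,76.5,.014,70)
place(.6272,.0853,-5.3,.0265,58)
ctrl.move_pose([.422,.3115,.2],[180,0,77])
shot(2)
from ov import *
o=[]
for n,roi,up in (("top",(195,160,365,212),4),("side",(175,150,330,265),4)):
    c=crop(np.load(f"pics/{n}2.npz")["p"],roi,up); o.append(cv2.copyMakeBorder(c,0,0,0,680-c.shape[1],cv2.BORDER_CONSTANT))
o=np.vstack(o);print(o.shape);cv2.imwrite("pics/c2.png",cv2.resize(o,None,fx=.9,fy=.9,interpolation=cv2.INTER_AREA)[...,::-1])
for r,z in(((284,168,316,206),.026),((238,168,270,206),.046)):
    X=cloud("top",np.load("pics/top2.npz")["d"],r);T=X[X[:,2]>z-.004];print(rect(T[:,:2]),np.median(T[:,2]))
```

```text
pick contact False [0.4327 0.1431 0.0147]
gap mm 38.8
lifted gap 38.9 F [-0.4  0.2 -0.9] t 15.0
place contact True [0.627  0.0853 0.0269] rot [ 1.8e+02  1.0e-01 -5.3e+00]
t 19.7
(668, 680, 3)
(array([ 0.6229, -0.0628]), 84.0, 44.1, 6.6) 0.03245334201298201
(array([0.6238, 0.0862]), 60.3, 40.0, -5.1) 0.05243595246061532
```

View pics/c2.png

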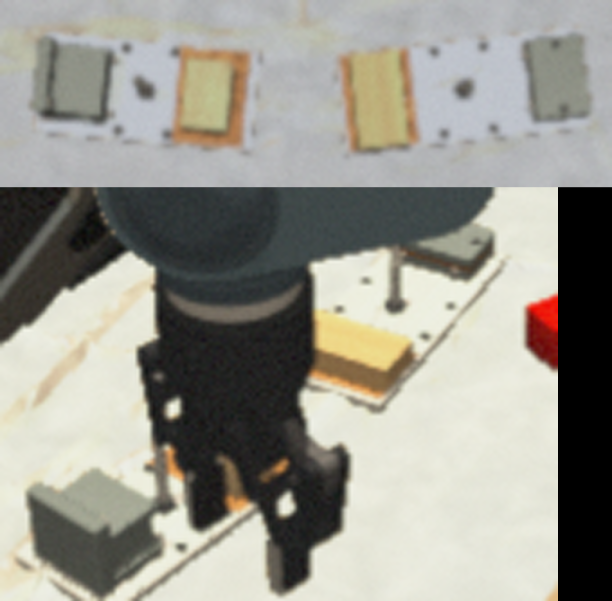

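Both blocks are on their pads: high reads (0.6238,0.0862) and low (0.6229,-0.0628). They sit about 3 mm toward the robot from the pad centres. I'll pick the long strap and use it in hand to check the camera-to-robot offset across the plate before lowering it.

Run:
```python
from mv import *
pick(.4222,.3115,77,.001,62,f=70)
ctrl.move_pose([.5,.25,.2],[180,0,96.2])
shot(3)
o=P(); print(o["ee_pos"].round(4),o["tcp_rot"].round(2))
from ov import *
for n in("top","side"):
    f=np.load(f"pics/{n}3.npz")
    X=cloud(n,f["d"],(0,0,560,420)); e=o["ee_pos"]; a=np.radians(96.2); u=np.array([np.cos(a),np.sin(a)]);v=np.array([-u[1],u[0]])
    r=X[:,:2]-e[:2]; s,w=r@u,r@v
    k=(abs(s)<.1)&(abs(s)>.045)&(abs(w)<.04)&(X[:,2]>e[2]-.02)&(X[:,2]<e[2]+.025)
    for g in (k&(s>0),k&(s<0)):
        if g.sum()>5: print(n,g.sum(),"s",s[g].min().round(4),s[g].max().round(4),"w",np.percentile(w[g],[2,98]).round(4),"z",np.percentile(X[g,2],[5,50,95]).round(4))
c=cv2.resize(np.load("pics/side3.npz")["p"][60:340,60:360],None,fx=2,fy=2,interpolation=cv2.INTER_CUBIC); cv2.imwrite("pics/s3.png",c[...,::-1])
```

```text
pick contact False [0.4229 0.3118 0.0018]
gap mm 41.2
lifted gap 41.9 F [-0.3 -0.1 -3.8] t 24.3
[0.4985 0.2501 0.1982] [-1.798e+02  2.000e-02  9.621e+01]
top 211 s -0.0796 -0.0451 w [-0.0206  0.0218] z [0.2049 0.2089 0.2124]
side 424 s 0.0451 0.0832 w [-0.0194  0.024 ] z [0.1991 0.2096 0.2121]
side 36 s -0.0784 -0.0453 w [-0.0078  0.0246] z [0.1977 0.2049 0.2121]
```

View pics/s3.png

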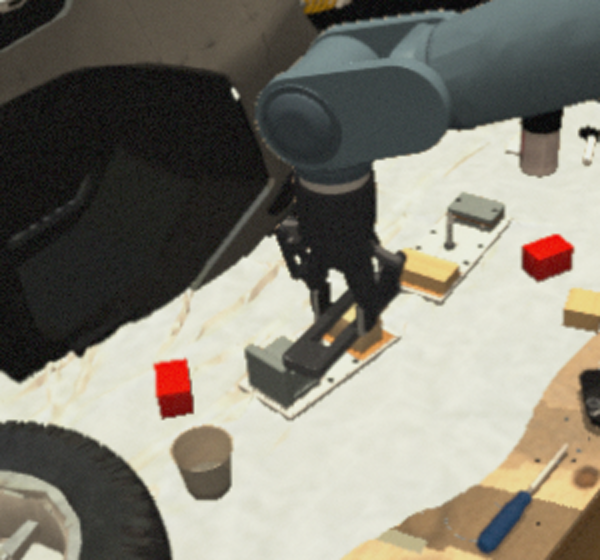

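The strap is level in hand. The top camera agrees with the arm to about 0.6 mm across and 0.5 mm along. Lowering it under force guard from above the stud tip.

Run:
```python
from mv import *
x,y,yaw,z=.635,-.1388,96.2,.0360
ctrl.move_pose([x,y,.18],[180,0,yaw]); ctrl.line_to([x,y,z+.043],v=.12)
c=ctrl.line_to([x,y,z-.003],v=.03,contact_N=4); o=P(); print(c,o["ee_pos"].round(4),o["contact_force"].round(1))
if o["ee_pos"][2]<z+.003:
    claw.grip(58/85); q=o["ee_pos"]; ctrl.line_to([q[0],q[1],.18],v=.15)
    ctrl.move_pose([.444,-.314,.2],[180,0,95.1]); shot(4); print(P()["t"])
    from ov import *
    X=cloud("top",np.load("pics/top4.npz")["d"],(284,160,370,212));T=X[(X[:,2]>.042)&(X[:,2]<.052)];print(rect(T[:,:2]),np.percentile(T[:,2],[5,50,95]))
    roi=(285,160,365,212);c=crop(np.load("pics/top4.npz")["p"],roi,7);roi=(230,140,330,225);s=crop(np.load("pics/side4.npz")["p"],roi,4);s=cv2.copyMakeBorder(s,0,24,0,0,cv2.BORDER_CONSTANT)
    cv2.imwrite("pics/c4.png",cv2.resize(np.hstack([c,s]),None,fx=.8,fy=.8)[...,::-1])
```

```text
True [ 0.6349 -0.1388  0.0364] [-1.3 -0.   6.4]
31.3083
(array([ 0.6328, -0.1382]), 160.9, 44.6, -83.7) [0.04274589 0.04630946 0.0502996 ]
```

View pics/c4.png

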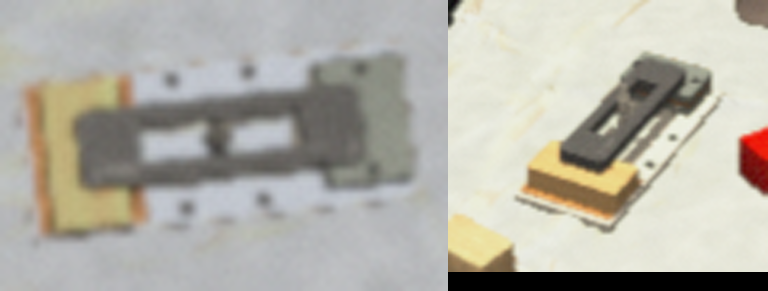

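The long strap lies level with the stud through the slot middle: depth centre (0.6328,-0.1382), yaw 96.3, and the stud at about (215,137) in the crop. Next is the short strap.

Run:
```python
from mv import *
pick(.4443,-.3142,95.1,.001,62,f=70)
x,y,yaw,z=.633,.1433,84.8,.056
ctrl.line_to([.4443,-.3142,.22],v=.2)
ctrl.move_pose([x,y,.22],[180,0,yaw]); ctrl.line_to([x,y,z+.043],v=.12)
c=ctrl.line_to([x,y,z-.003],v=.03,contact_N=4); o=P(); print(c,o["ee_pos"].round(4),o["contact_force"].round(1))
if o["ee_pos"][2]<z+.003:
    claw.grip(58/85); q=o["ee_pos"]; ctrl.line_to([q[0],q[1],.22],v=.15)
    ctrl.move_pose([.4,-.3,.25],[180,0,95]); shot(5); print(P()["t"])
    from ov import *
    X=cloud("top",np.load("pics/top5.npz")["d"],(200,160,275,212));T=X[(X[:,2]>.0625)&(X[:,2]<.072)];print(rect(T[:,:2]),np.percentile(T[:,2],[5,50,95]))
    roi=(195,160,365,212);c=crop(np.load("pics/top5.npz")["p"],roi,4);roi=(175,150,330,260);s=crop(np.load("pics/side5.npz")["p"],roi,3);s=cv2.copyMakeBorder(s,0,0,0,680-s.shape[1],cv2.BORDER_CONSTANT)
    cv2.imwrite("pics/c5.png",np.vstack([c,s])[...,::-1])
```

```text
pick contact False [ 0.4449 -0.3148  0.0019]
gap mm 41.9
lifted gap 41.6 F [-0.2 -0.  -1.9] t 34.7
True [0.6329 0.1433 0.0563] [-0.7  0.3  5.3]
42.9167
(array([0.6377, 0.16  ]), 151.0, 63.3, 88.0) [0.0631949  0.06687694 0.07043948]
```

View pics/c5.png

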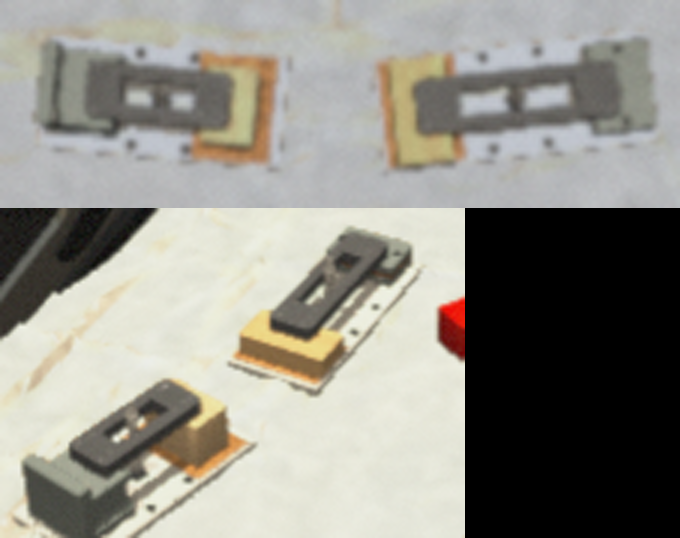

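Both straps look seated with their studs through the slots. The short strap's depth rectangle is contaminated by the bracket web, so I'll do one cleaner numeric check before handing in.

Run:
```python
from ov import *
p=np.load("pics/top5.npz");a=np.radians
for nm,r,z,sx,sy,yaw in (("short",(200,160,275,212),.068,.633,.1433,-95.3),("long",(284,160,370,212),.048,.635,-.1388,96.2)):
    u=np.array([np.cos(a(yaw)),np.sin(a(yaw))]);v=np.array([-u[1],u[0]])
    X=cloud("top",p["d"],r); L=.055 if nm=="short" else .079
    q=(X[:,:2]-[sx,sy]); s,w=q@u,q@v; k=(s>-L-.008)&(s<L+.015)&(abs(w)<.035)&(abs(X[:,2]-z+.0015)<.006)
    k&=~((s>L-.0)&(X[:,2]<z-.006)); 
    c=rect(X[k,:2]); A=np.c_[s[k],w[k],np.ones(k.sum())]; f=np.linalg.lstsq(A,X[k,2],rcond=None)[0]
    d=c[0]-[sx,sy]; print(nm,c,"in plate",(d@u).round(4),(d@v).round(4),"tilt",f[:2].round(3),"z top",f[2].round(4),"n",k.sum(),"s",s[k].min().round(3),s[k].max().round(3))
```

```text
short (array([0.6305, 0.1401]), 112.5, 53.1, 78.5) in plate 0.0034 -0.0022 tilt [0.008 0.007] z top 0.0663 n 396 s -0.053 0.059
long (array([ 0.6326, -0.1379]), 160.3, 44.3, -83.4) in plate 0.0012 0.0023 tilt [ 0.001 -0.003] z top 0.0463 n 537 s -0.079 0.081
```

```bash
python3 -c "
from station import workorder,status
o=status.get_obs();print(o['t'],o['contact_force'].round(1));print(workorder.sign_off())"
```

```text
42.9167 [ 0.1 -0.3 -0.8]
the job is handed in; nothing more can be done
None
```

Both clamps are set up and the job is handed in at 42.9 s of robot time. The low block and long strap are on the long plate, and the high block and short strap are on the short plate. The medium block is left over, and I did not go near the cup or the can.

**Blocks:** both stand flat on their cork pads, about 3–4 mm off centre.

**Straps:** both studs show through the slots in the last pictures.

| Strap | Along from stud | Across from stud | Tilt |
|---|---|---|---|
| Long | about 1 mm | about 2 mm | below 0.01 rad |
| Short | about 3 mm | about 2 mm | about 0.01 rad |

**Checks that disagreed:**
- **High block size:** it measured about 60x40 mm on top, not the stated 65x48. Its 42 mm height is right and it was the only wooden block that tall.
- **Short strap:** the depth outline came out 53 mm wide with yaw off by about 6°, from points on its surroundings. I relied instead on the gripper yaw when I set it down and on the last picture.
- **Cameras:** they differ from each other by about 2 mm, and the top camera reads heights about 1.5 mm low.

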